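Unclamp a cured display housing from its bonding fixture

ROBOT

A 7-joint arm with a two-finger parallel gripper is mounted at the origin on the work surface. World frame = base frame: x ahead of the robot, y to its left, z up, the work surface at z = 0. Lengths are in m, angles in rad, forces in N, time in s.
With the tool pointing down it reaches from about 0.425 to 0.925 m from the base axis. Payload 6.8 kg.
Tool frame: the origin (TCP) lies at the very end of the fingers, on their centre line; the grasp point (between the pads) lies 19 mm behind it; z points along the fingers, y is the line along which they close (so a half turn about z gives the same grasp; the last joint's range is limited). The gripper opens to 85 mm and grips with 20 to 120 N. Pads are 22 mm wide; open, the fingers measure 114 mm over their backs; the gripper's body (76 mm by 85 mm) begins 54 mm behind the grasp point. The pads swing forward as they close: fully open they stand 13 mm farther back than shut.
Start: joints at [-1.268, 0.477, 0.022, 1.555, -0.011, 1.109, -0.083], TCP at [0.27, 0.619, 0.231] pointing down, gripper open.
Joint ranges: [-2.96, 2.96], [-0.34, 2.1], [-1.41, 1.46], [0.24, 2.44], [-1.37, 4.51], [0.17, 1.92], [-2.96, 2.96]. Speed limits (rad/s): [2.39, 2.39, 3.14, 3.14, 3.14, 3.14, 3.14].

INTERFACE

Orientations are given as a rotation vector (axis times angle).
In Python, from bench import monitor, optics, r gives the robot as it stands.
- The arm moves only by the shell command python3 -m crank 'ROWS' [OPENING] [FORCE]. ROWS is JSON, a list of rows, each a list of 2 entries, a list of its own where there are three numbers: the shift along the tool's x, y, z in cm, then the turn, a rotation vector about the tool's x, y, z in rad. A call has 1 to 5 rows; each row shifts and turns the commanded pose from where the row before left it, along the tool's axes as they then stand; what a row does not reach is not made up. A row lasts 1/10 s, in which the tool goes at most 50 mm and 8.59 degrees, less where a joint would pass 70% of its speed; a pose out of reach is approached as far as the arm can. A call is refused whole if a number of a shift passes 5 or a number of a turn 0.15, either way. A call with a gripper value outside its range is refused whole. OPENING is the finger opening in cm, from 0 to 8.54, set as the call begins (- or left out, the last holds). The fingers move at their own pace and stop on an object; FORCE is the grip in N (left out, the last holds). Time passes only in rows, so rows that do not move let the fingers close. It gives the time, the measured TCP pose, the force, the opening and the grip force at its end, in the units of the state.
- monitor.get_obs(): the state, without advancing time (a new reading comes with each control period).
- optics.grab_frame(name): name is "scene" or "side" or "wrist"; returns (picture, depth): 480x640x3 uint8, red, green, blue; 480x640 float32, m along the optical axis (not along the pixel's ray), 0 where there is no reading.
- optics.camera_model(name): a dict with "vertical_fov" (degrees; the focal length in pixels is half the picture's height over the tangent of half this angle, whatever the lens; pixels are square), "cx", "cy" (the principal point, pixels), "D" ([k1, k2, p1, p2, k3] as OpenCV has them; the pictures are not rectified), "R" (3x3) and "t" (3): a world point X has camera coordinates R X + t; the wrist camera has in their place "hand_eye" (4x4, takes a point from camera to tool coordinates, whose origin is the TCP and whose axes are the flange's). Camera axes: x right, y down, z forward; pixel columns grow to the right and rows downward; lengths in m; the calibration is good to about 2 mm. A picture is of the moment at which its call begins: read the wrist's pose just before it. camera_model takes no time and is no camera call.
- r.hand_in(): hands the job in; it is judged then, once.
The state is a dict: "clock": time; "joints": joint angles; "qvel": joint speeds; "tau": joint torques, N m; "tcp_pos": TCP position; "orientation": TCP orientation; "contact_force": force on the tool from outside, world axes, zero at the start; "moment": the same for the moment, N m; "grip_width": finger opening in m; "gripper_force": force on a finger pad.
Only numpy, scipy, OpenCV 4.12 (cv2) and the standard library are available. Lean on these libraries where they do the work, as an engineer would, in place of code of your own. Each camera call takes 0.05 s, during which the arm holds its last target. There are 200 camera calls.

TASK

The white housing on the fixture has cured, so strip the clamp in order: turn the red wing nut until its slot lines up with the stud's T-head, lift it off without forcing it and put it in the orange tray; next put the brass collar in the blue tray; last, lift the housing off the stud and lay it gently, window side up, lengthwise on the middle of the green pad. Handle the three parts one at a time, and leave the bottle, the jar, the screwdriver and the finished housing where they are.

Things in the scene. Friction and masses are not known exactly. Their poses are not given: they have to be found in the camera images.
- fixture: Bonding fixture fixed to the bench: dark steel base plate 200 x 100 x 12 mm, rubber supports, aluminium locating posts round the housing (tops 46 mm above the bench, 2 mm play), one upright steel stud. Origin: on the stud's axis, at bench height; z up; x along the housing, which reaches 125 mm from the stud towards -x and 45 mm towards +x (plate: 145 and 55 mm).
- stud_top (a point): Centre of the top of the stud's T-head, 112 mm above the bench. The T-head is a steel bar 27 mm long (along the fixture's x), 8 mm wide, 8 mm thick, on a vertical round stud 8 mm in diameter.
- nut: Red wing nut: square open-topped cup 46 x 46 mm, 34 mm high, with two wings 9 mm thick along its x (94 mm over the wings). Origin: centre of its underside, 92 mm above the bench on the collar; z up. Turned 40 to 80 degrees clockwise (from above) from its unlocked position, in which its x lies along the fixture's x. Grip across its flat sides facing its y (46 mm). 0.10 to 0.17 kg.
- nut_slot (a point): Centre of the slot in the nut's floor, on the floor's top, 10 mm above the nut's underside. Slot 34 mm (along the nut's x) by 15 mm, over the T-head (2 mm of slack under it). The nut comes off straight up when its x is within about 10 degrees of the fixture's x (either way round) and it is centred on the stud. No thread or spring; it turns freely both ways.
- collar: Brass clamping collar, a plain ring: outside diameter 56 mm, bore 34 mm (passes over the T-head freely), 36 mm high. Origin: centre of its underside, 56 mm above the bench when it rests on the housing; z up. 0.16 kg, loose under the nut.
- housing: White plastic display housing, a flat block 170 x 58 x 26 mm with a window. Origin: centre of its underside; x along its length (same as the fixture's x at the start), z up. Loose on the fixture, underside 30 mm above the bench, 18 mm free under its long sides. Grip across the 58 mm width, 15 to 30 mm from the origin towards -x, clear of stud and posts. 0.22 to 0.41 kg.
- window (a point): Centre of the housing's square window (40 x 40 mm, right through), at its top face, 26 mm above its underside and 40 mm from the housing's origin towards its +x. The stud comes up through it.
- nut_tray: Open orange tray for the wing nut, 140 x 140 mm, 28 mm high, walls and floor 4 mm thick, fixed to the bench. Origin: centre of its underside, on the bench; sides along its x and y.
- collar_tray: Open blue tray for the collar, same size and origin as the orange tray, fixed to the bench.
- pad: Green pad for the housing, 130 x 220 mm, 8 mm thick, long side along its y, fixed to the bench. Origin: centre of its underside.
- bottle: White bottle with blue cap, 56 mm diameter, 190 mm high, loose, standing beside the fixture (it and the jar swap sides). Origin: centre of its underside. Leave alone.
- jar: Amber glass jar with black lid, 56 mm diameter, 110 mm high, loose, standing beside the fixture. Origin: centre of its underside. Leave alone.
- finished: Finished housing, same shape as the white housing but with a black screen filling its window, lying loose and flat on the bench. Origin: centre of its underside; x along its length. Leave alone.
- screwdriver: Screwdriver with a yellow handle, 180 mm long, lying on the bench beyond the fixture. Leave alone.
There are look-alikes about, which are no part of the job. What is shaped like the collar but pink is not meant. There is more than one size of the fixture; the job needs the larger.

How it is judged:
On the way, in this order (a step that is already met when the one before it is completed fails the run):
1. the wing nut lies in the orange tray while collar and housing are still on the stud (x of nut in the frame of nut_tray between -0.055 and 0.055 m and y of nut in the frame of nut_tray between -0.055 and 0.055 m and z of nut in the frame of nut_tray between -0.005 and 0.04 m and horizontal distance between collar and stud_top below 0.018 m and z of collar in the frame of fixture below 0.066 m and z of housing in the frame of fixture below 0.036 m and horizontal distance between housing and stud_top below 0.052 m), for 0.2 s.
2. the collar lies in the blue tray, with the nut in the orange one and the housing still seated on the fixture (x of collar in the frame of collar_tray between -0.055 and 0.055 m and y of collar in the frame of collar_tray between -0.055 and 0.055 m and z of collar in the frame of collar_tray between -0.005 and 0.04 m and x of nut in the frame of nut_tray between -0.055 and 0.055 m and y of nut in the frame of nut_tray between -0.055 and 0.055 m and z of nut in the frame of nut_tray between -0.005 and 0.04 m and z of housing in the frame of fixture below 0.036 m and horizontal distance between housing and stud_top below 0.052 m), for 0.2 s.
3. the housing lies on the green pad (x of housing in the frame of pad between -0.025 and 0.025 m and y of housing in the frame of pad between -0.025 and 0.025 m and z of housing in the frame of pad between 0.003 and 0.014 m and angle between housing's own z axis and vertical below 0.1 rad and angle between the x axis of housing and the y axis of pad, either way round below 0.2 rad), for 0.2 s.
At the end, for the whole second after the job is handed in: Nut in the orange tray, collar in the blue tray (origins within 55 mm of tray centre along x and y, under 40 mm up); housing flat (0.1 rad), window up, on the green pad, middle within 25 mm of the pad's along x and y, length within 0.2 rad of the pad's; all at rest (all of step 3 and x of nut in the frame of nut_tray between -0.055 and 0.055 m and y of nut in the frame of nut_tray between -0.055 and 0.055 m and z of nut in the frame of nut_tray between -0.005 and 0.04 m and x of collar in the frame of collar_tray between -0.055 and 0.055 m and y of collar in the frame of collar_tray between -0.055 and 0.055 m and z of collar in the frame of collar_tray between -0.005 and 0.04 m and linear speed of each of nut, collar, housing below 0.02 m/s); the robot touches nothing.
It fails at once if the bottle, jar, screwdriver or finished housing is moved by more than 30 mm (distance of any of bottle, jar, finished, screwdriver from where it was at the start of the episode above 0.03 m).
It fails at once if the nut is forced against the stud or its T-head (over 80 N) (contact force between nut and fixture above 80 N).
It fails at once if the housing is dropped or slammed on the pad (over 60 N) (contact force between housing and pad above 60 N).
It also fails if it takes over 72 s, if anything falls off the work surface, if the arm or the gripper's body presses on something with over 40 N, if the wrist force passes 120 N, or if a joint passes its speed limit or range.

## Working session

There is one attempt and no reset: what is moved stays moved. The work goes in short steps, Python scripts to look and compute and a shell command to move; the robot and the scene stay as the last step left them, time stands still between calls to the robot, and variables do not carry over. Pictures are saved under pics/ and viewed, at most 10 in all, crops included, and the job is handed in when it is done.

```bash
ls; mkdir -p pics
python3 - <<'E'
from bench import monitor, optics, r
import cv2, numpy as np
print(monitor.get_obs())
for n in ["scene","side"]:
    p,d=optics.grab_frame(n); m=optics.camera_model(n); print(n,m)
    cv2.imwrite(f"pics/{n}0.png",p[:,:,::-1]); np.savez(f"{n}0.npz",p=p,d=d)
print(optics.camera_model("wrist"))
E
```

```text
pics
{'clock': 0.0, 'joints': array([-1.26811786,  0.47778109,  0.02236528,  1.55646878, -0.01148431,
        1.10928187, -0.08309274]), 'qvel': array([ 0.00015005,  0.0001466 ,  0.0006701 , -0.0010334 ,  0.00058242,
       -0.00020184,  0.00052678]), 'tau': array([-4.84941829e-04, -5.96458697e+01,  1.60771586e+00, -2.81191331e+01,
        1.25252543e-02,  9.55591531e-03, -8.99800256e-06]), 'tcp_pos': array([0.26933868, 0.61828795, 0.23033164]), 'orientation': array([-6.40658921e-01, -3.07535767e+00,  2.82440798e-03]), 'contact_force': array([0.35987898, 0.49253247, 0.15334259]), 'moment': array([0.04438154, 0.03560319, 0.00570216]), 'gripper_force': 0.0, 'grip_width': 0.08538484154139084}
scene {'vertical_fov': 52.251390293251006, 'cx': 321.6902650011532, 'cy': 235.46005402829516, 'D': array([-0.1017514,  0.       ,  0.       ,  0.       ,  0.       ]), 'R': array([[-0.87892062,  0.47668144,  0.01653314],
       [ 0.34183669,  0.65370601, -0.67514156],
       [-0.33263527, -0.58774421, -0.7375029 ]]), 't': array([ 0.52235347, -0.16807742,  1.44473116])}
side {'vertical_fov': 49.0131
[... 157 characters left out ...]
97614, -0.0985398 , -0.0176746 ],
       [-0.03552226,  0.51255603, -0.8579187 ],
       [ 0.09359836, -0.85298079, -0.51348137]]), 't': array([0.59140467, 0.1132815 , 1.11102707])}
{'vertical_fov': 71.4040597757766, 'cx': 322.8403555093741, 'cy': 244.86157873813733, 'D': array([-0.03680977,  0.        ,  0.        ,  0.        ,  0.        ]), 'hand_eye': array([[-1.08004065e-04, -9.53459910e-01, -3.01519797e-01,
         7.80159685e-02],
       [ 9.99999982e-01, -1.49096568e-04,  1.13271295e-04,
         7.91786166e-04],
       [-1.52955205e-04, -3.01519779e-01,  9.53459910e-01,
        -1.43340273e-01],
       [ 0.00000000e+00,  0.00000000e+00,  0.00000000e+00,
         1.00000000e+00]])}
```

View pics/scene0.png

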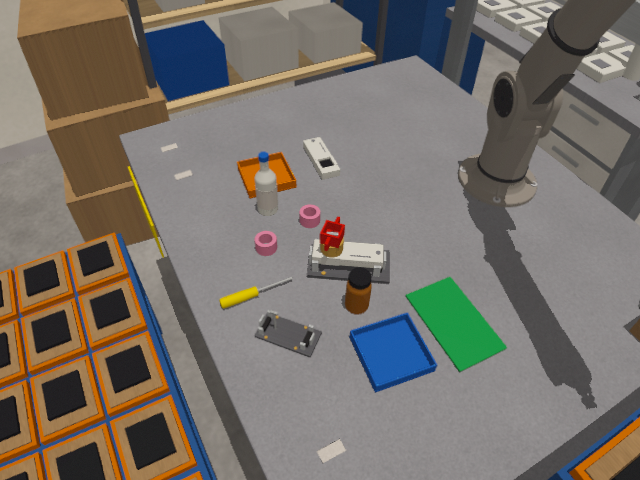

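View pics/side0.png

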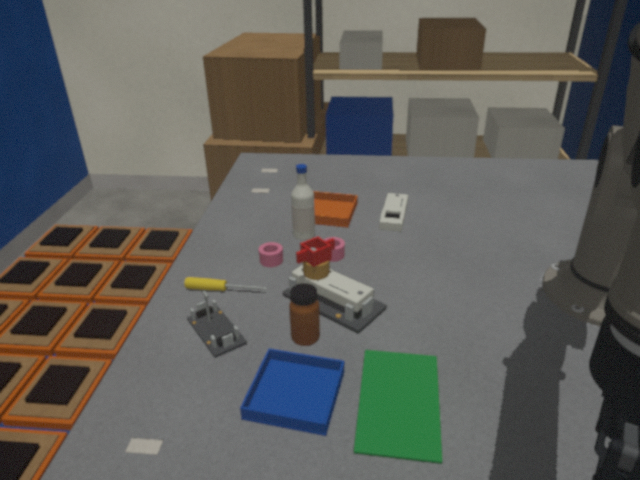

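The scene view shows the red nut at (333,232) on the larger fixture, with the white housing at (350,255). The orange tray is at (266,175), the blue tray at (392,350) and the pad at (455,322). The bottle at (266,190) stands in front of the orange tray and the jar is at (358,292). Two candidates need settling:
- **Rings:** (310,216) and (266,243) are pink, so they are look-alikes. The brass one under the nut at (332,248) is meant.
- **Fixtures:** (288,334) is the smaller, empty one. (348,262) is larger and holds the housing, so it is the one meant.

```bash
cat > h.py <<'E'
import numpy as np, cv2
from scipy.spatial.transform import Rotation as Ro
from bench import monitor, optics
def K(m):
    f=240/np.tan(np.radians(m["vertical_fov"])/2); return np.array([[f,0,m["cx"]],[0,f,m["cy"]],[0,0,1]])
def pose(m,o=None):
    "camera->world R,t"
    if "R" in m: return m["R"].T, -m["R"].T@m["t"]
    Rt=Ro.from_rotvec(o["orientation"]).as_matrix(); H=m["hand_eye"]
    return Rt@H[:3,:3], Rt@H[:3,3]+o["tcp_pos"]
def rays(m,uv):
    n=cv2.undistortPoints(np.float64(uv).reshape(-1,1,2),K(m),m["D"]).reshape(-1,2)
    return np.c_[n,np.ones(len(n))]
def cloud(m,d,o=None):
    v,u=np.mgrid[:480,:640]; R,t=pose(m,o)
    P=(rays(m,np.c_[u.ravel(),v.ravel()])*d.reshape(-1,1))@R.T+t
    P[d.ravel()==0]=np.nan
    return P.reshape(480,640,3)
def onplane(m,uv,z,o=None):
    R,t=pose(m,o); w=rays(m,uv)@R.T
    return t+w*((z-t[2])/w[:,2])[:,None]
def hsv(p): return cv2.cvtColor(p,cv2.COLOR_RGB2HSV)
def blob(mask,near=None):
    n,l,s,c=cv2.connectedComponentsWithStats(mask.astype(np.uint8))
    k=1+(np.argmax(s[1:,4]) if near is None else np.argmin(np.hypot(*(c[1:]-near).T)+1e3*(s[1:,4]<30)))
    return l==k
def rect(P):
    (c,s,a)=cv2.minAreaRect(np.float32(P[:,:2])); a=a if s[0]>s[1] else a+90
    return np.round(c,4),np.round(sorted(s),4),round((a+90)%180-90,1)
E
cat > a.py <<'E'
from h import *
for n,pts in [("scene",dict(bottle=(266,195),jar=(358,292),fin=(321,157))),("side",{})]:
    z=np.load(n+"0.npz"); p,d=z["p"],z["d"]; m=optics.camera_model(n); P=cloud(m,d); H=hsv(p)
    h,s,v=H[...,0].astype(int),H[...,1],H[...,2]; Z=P[...,2]
    ok=np.isfinite(Z)&(abs(P[...,0])<1.2)&(abs(P[...,1])<1)
    print(n,"bench z",np.nanmedian(Z[ok&(s<40)&(abs(Z)<.02)]))
    def rep(nm,M): 
        Q=P[M]; print(nm,len(Q),rect(Q),"z",np.round(np.percentile(Q[:,2],[5,50,95]),3) )
    w=ok&(s>120)&(v>50)
    rep("orange",blob(w&(h>5)&(h<14)&(Z<.04)&(P[...,2]>.0)&(v>120)))
    rep("blue",blob(w&(h>100)&(h<120)&(Z<.045)))
    rep("bluerim",w&(h>100)&(h<120)&(Z<.045)&(Z>.02))
    rep("orim",w&(h>5)&(h<14)&(v>120)&(Z<.045)&(Z>.02))
    rep("green",blob(w&(h>50)&(h<80)&(Z<.04)))
    R=blob(w&((h<5)|(h>174))&(Z>.08)&(v>80)); rep("nut",R)
    rep("nuttop",R&(Z>.119))
    c=np.nanmean(P[R],0)
    N=np.hypot(P[...,0]-c[0],P[...,1]-c[1])<.2
    rep("housing",blob(ok&N&(s<60)&(v>120)&(abs(Z-.056)<.008)))
    rep("brass",blob(ok&N&(h>9)&(h<25)&(s>120)&(Z>.06)&(Z<.1)))
    for k,uv in pts.items():
        for q in [uv]: print(k,P[q[1],q[0]])
    B=ok&(Z>.06)&(Z<.2)&~N
    rep("bottle", blob(B&(Z<.2)&(s<80)&(np.hypot(P[...,0]-c[0],P[...,1]-c[1])<.45)))
    rep("jar", blob(ok&(h<20)&(s>120)&(v<130)&(Z>.02)&(Z<.1)&(np.hypot(P[...,0]-c[0],P[...,1]-c[1])<.25)))
E
python3 a.py
python3 - <<'E'
import cv2
p=cv2.imread("pics/scene0.png")[190:330,230:430]; cv2.imwrite("pics/crop1.png",cv2.resize(p,None,fx=4,fy=4,interpolation=cv2.INTER_CUBIC))
E
```

```text
scene bench z -0.0004204341895823749
orange 15 (array([ 0.547 , -0.3811]), array([0.0089, 0.0393]), -15.4) z [0.024 0.027 0.03 ]
blue 4284 (array([0.5968, 0.3247]), array([0.1537, 0.1569]), 82.0) z [0.001 0.005 0.027]
bluerim 681 (array([0.6041, 0.3317]), array([0.1407, 0.1408]), 82.0) z [0.021 0.026 0.03 ]
orim 43 (array([ 0.5792, -0.3461]), array([0.1167, 0.1597]), -67.3) z [0.024 0.027 0.031]
green 4621 (array([0.4298, 0.3319]), array([0.137 , 0.2235]), 87.4) z [0.004 0.008 0.011]
nut 521 (array([0.5985, 0.0531]), array([0.0471, 0.0921]), 44.8) z [0.098 0.118 0.127]
nuttop 242 (array([0.5983, 0.0524]), array([0.0464, 0.0908]), 44.8) z [0.12  0.124 0.127]
housing 1035 (array([0.5646, 0.0737]), array([0.0645, 0.1698]), -34.3) z [0.05  0.055 0.058]
brass 282 (array([0.6129, 0.1991]), array([0.0308, 0.0533]), -36.5) z [0.062 0.079 0.095]
bottle [ 0.66686123 -0.17196226  0.0776353 ]
jar [0.61901693 0.20716947 0.0841634 ]
fin [ 0.43346996 -0.30178708  0.02571217]
bottle 640 (array([ 0.6601, -0.1846]), array([0.0362, 0.055 ]), -11.3) z [0.065 0.113 0.161]
jar 516 (array([0.6135, 0.1988])
[... 378 characters left out ...]
y([ 0.5988, -0.3196]), array([0.1216, 0.1434]), 82.4) z [0.025 0.028 0.03 ]
green 8189 (array([0.4329, 0.3321]), array([0.1269, 0.2204]), 87.1) z [0.007 0.009 0.011]
nut 757 (array([0.5987, 0.0502]), array([0.0483, 0.0941]), 43.6) z [0.099 0.117 0.127]
nuttop 329 (array([0.597 , 0.0514]), array([0.0619, 0.0725]), 3.8) z [0.12  0.125 0.128]
housing 1002 (array([0.5483, 0.0834]), array([0.0604, 0.1315]), -33.7) z [0.053 0.057 0.059]
brass 429 (array([0.6032, 0.2022]), array([0.0254, 0.0483]), 9.0) z [0.062 0.079 0.091]
bottle 839 (array([ 0.6564, -0.1846]), array([0.0363, 0.0555]), 10.6) z [0.066 0.111 0.167]
jar 809 (array([0.6032, 0.2025]), array([0.0261, 0.0483]), 9.0) z [0.025 0.062 0.089]
```

View pics/crop1.png

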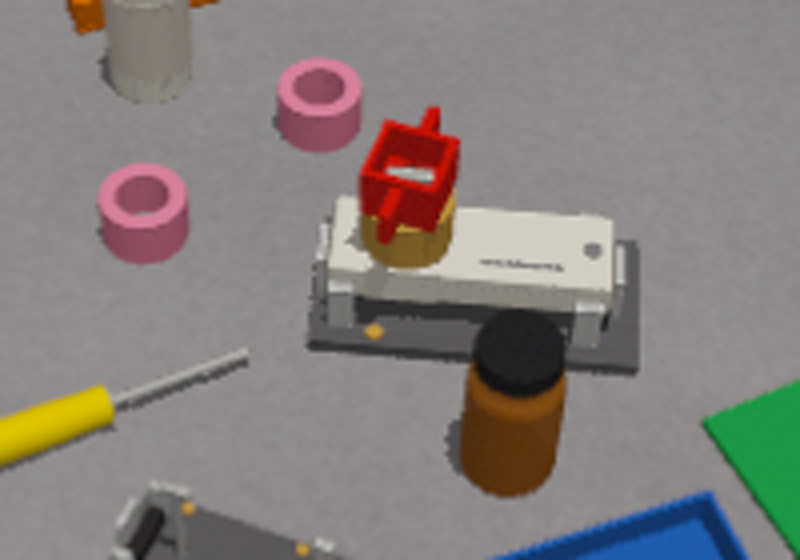

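The enlarged crop confirms it: brass collar under the red nut at (408,235) in the crop, on the large fixture. The pink rings and the small fixture are not part of the job. I'll go above the nut with its face orientation and look with the wrist camera.

```bash
cat > plan.py <<'E'
import sys
from h import *
def plan(x,y,z,az):
    "shift (cm, tool axes now) and total turn (rad about tool z) to target; az = azimuth of tool x, deg"
    o=monitor.get_obs(); R=Ro.from_rotvec(o["orientation"]).as_matrix()
    s=R.T@(np.array([x,y,z])-o["tcp_pos"])*100
    a=np.degrees(np.arctan2(R[1,0],R[0,0])); t=-np.radians((az-a+180)%360-180)
    print("clock %.2f"%o["clock"],"tcp",np.round(o["tcp_pos"],4),"az %.1f tilt %.2f"%(a,np.degrees(np.arccos(-R[2,2]))),"shift cm",np.round(s,2),"turn z %.3f"%t,"F",np.round(o["contact_force"],1),"w",round(o["grip_width"],4),"q7 %.2f"%o["joints"][6])
if __name__=="__main__": plan(*map(float,sys.argv[1:]))
E
python3 plan.py 0.598 0.052 0.30 224
```

```text
clock 0.10 tcp [0.2694 0.6184 0.2304] az 156.5 tilt 0.09 shift cm [-52.75 -38.81  -6.89] turn z -1.179 F [ 0.2  0.9 -0.4] w 0.0851 q7 -0.08
```

```bash
Z='[0,0,0]'
python3 -m crank '[[[0,0,-4.6],[0,0,0]],[[-3.52,-2.59,-0.2],[0,0,0]],[[-3.52,-2.59,-0.2],[0,0,0]],[[-3.52,-2.59,-0.2],[0,0,0]],[[-3.52,-2.59,-0.2],[0,0,0]]]' 8.5
python3 -m crank '[[[-3.52,-2.59,-0.2],[0,0,0]],[[-3.52,-2.59,-0.2],[0,0,0]],[[-3.52,-2.59,-0.2],[0,0,0]],[[-3.52,-2.59,-0.2],[0,0,0]],[[-3.52,-2.59,-0.2],[0,0,0]]]'
python3 -m crank '[[[-3.52,-2.59,-0.2],[0,0,0]],[[-3.52,-2.59,-0.1],[0,0,0]],[[-3.52,-2.59,-0.1],[0,0,0]],[[-3.52,-2.59,-0.1],[0,0,0]],[[-3.52,-2.59,0],[0,0,0]]]'
python3 -m crank '[[[-3.52,-2.59,0],[0,0,-0.147]],[[0,0,0],[0,0,-0.147]],[[0,0,0],[0,0,-0.147]],[[0,0,0],[0,0,-0.147]],[[0,0,0],[0,0,-0.147]]]'
python3 -m crank '[[[0,0,0],[0,0,-0.147]],[[0,0,0],[0,0,-0.147]],[[0,0,0],[0,0,-0.147]],[[0,0,0],[0,0,0]],[[0,0,0],[0,0,0]]]'
python3 plan.py 0.598 0.052 0.30 224
cat > w.py <<'E'
import sys
from h import *
def wrist(name):
    o=monitor.get_obs(); p,d=optics.grab_frame("wrist"); m=optics.camera_model("wrist")
    cv2.imwrite(f"pics/{name}.png",p[:,:,::-1]); P=cloud(m,d,o); return o,p,m,P,hsv(p)
E
cat > b.py <<'E'
from w import *
o,p,m,P,H=wrist(sys.argv[1]); h,s,v=[H[...,i].astype(int) for i in range(3)]; Z=P[...,2]
R=blob((s>120)&((h<6)|(h>174))&(v>60))
print("nut cloud",rect(P[R&(Z>.085)]),np.round(np.nanpercentile(Z[R],[5,50,95]),4))
T=R&(Z>.118); print("nut top",rect(P[T]),np.nanmedian(Z[T]))
c=np.nanmean(P[T],0)
N=np.hypot(P[...,0]-c[0],P[...,1]-c[1])<.2
W=blob(N&(s<60)&(v>110)&(abs(Z-.056)<.01)); print("housing",rect(P[W]),np.nanmedian(Z[W]))
D=N&(s<60)&(np.hypot(P[...,0]-c[0],P[...,1]-c[1])<.022)&(Z>.104)
print("thead",D.sum(),rect(P[D]) if D.sum()>5 else 0,np.nanmedian(Z[D]))
E
python3 b.py w1
```

```text
clock: 0.6
tcp_pos: [0.3578, 0.4658, 0.285]
orientation: [-0.64, -3.075, 0.001]
contact_force: [0.6, 1.2, 0.1]
grip_width: 0.085
gripper_force: 0.0
clock: 1.1
tcp_pos: [0.4673, 0.2768, 0.2952]
orientation: [-0.641, -3.075, 0.0]
contact_force: [0.3, 0.6, 0.0]
grip_width: 0.0852
gripper_force: 0.0
clock: 1.6
tcp_pos: [0.577, 0.088, 0.3002]
orientation: [-0.64, -3.075, -0.0]
contact_force: [1.3, 0.4, 0.6]
grip_width: 0.0849
gripper_force: 0.0
clock: 2.1
tcp_pos: [0.5978, 0.0523, 0.2998]
orientation: [0.512, -3.099, 0.0]
contact_force: [-0.3, 0.3, 0.6]
grip_width: 0.0848
gripper_force: 0.0
clock: 2.6
tcp_pos: [0.5979, 0.0523, 0.3]
orientation: [1.163, -2.918, -0.0]
contact_force: [0.1, 0.8, 0.8]
grip_width: 0.0846
gripper_force: 0.0
clock 2.60 tcp [0.5979 0.0523 0.3   ] az -136.5 tilt 0.04 shift cm [ 0.02 -0.03 -0.  ] turn z -0.009 F [0.1 0.8 0.8] w 0.0846 q7 2.18
nut cloud (array([0.5965, 0.0494]), array([0.0455, 0.0915]), 42.1) [0.1014 0.1237 0.1274]
nut top (array([0.5966, 0.0495]), array([0.0455, 0.0913]), 42.1) 0.1259461931460698
housing (array([0.5388, 0.0943]), array([0.0671, 0.1198]), -33.9) 0.056651327152399844
thead 9736 (array([0.5896, 0.0445]), array([0.0245, 0.0396]), -34.0) 0.3866562771275299
```

View pics/w1.png

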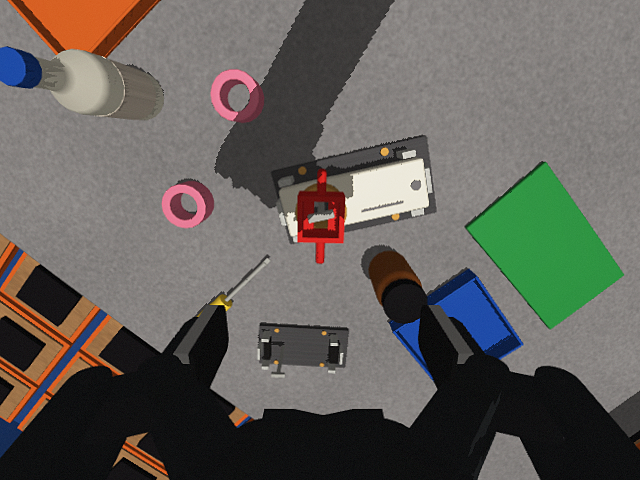

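The wrist view shows the nut at (322,215) with its wings vertical in the picture. The housing lies to its right, and the T-head bar shows inside the cup at about (320,217). I'll enlarge that to check the slot's direction and the T-head centre.

Run:
```python
import cv2
p=cv2.imread("pics/w1.png")[160:275,250:400]; cv2.imwrite("pics/crop2.png",cv2.resize(p,None,fx=5,fy=5,interpolation=cv2.INTER_CUBIC))
```

```text
(no output)
```

View pics/crop2.png

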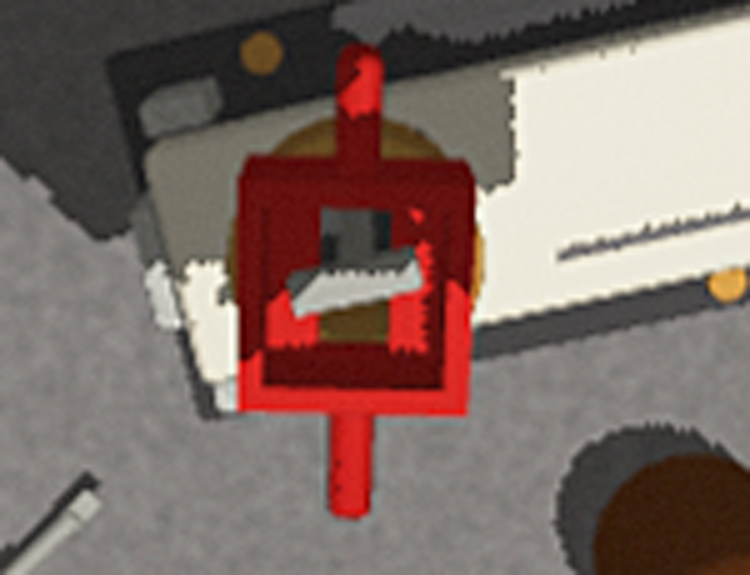

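The crop confirms that the slot runs along the wings. The T-head, at crop (355,282), runs along the housing about 77° away. I'll descend and grip.

```bash
python3 - <<'E'
from h import *
o=monitor.get_obs(); m=optics.camera_model("wrist"); print(onplane(m,[(321,216.4)],.112,o))
E
python3 plan.py 0.5975 0.0507 0.098 223
```

```text
[[0.5968157  0.05040834 0.112     ]]
clock 2.65 tcp [0.598  0.0524 0.3001] az -136.5 tilt 0.03 shift cm [ 0.14 -0.1  20.21] turn z 0.009 F [ 0.2  1.8 -0.8] w 0.0852 q7 2.18
```

```bash
python3 -m crank '[[[0.16,-0.1,4.5],[0,0,0.009]],[[0,0,4.5],[0,0,0]],[[0,0,4],[0,0,0]],[[0,0,3],[0,0,0]],[[0,0,2],[0,0,0]]]' >/dev/null
python3 -m crank '[[[0,0,1.2],[0,0,0]],[[0,0,1],[0,0,0]],[[0,0,0],[0,0,0]],[[0,0,0],[0,0,0]]]' 3.5 25
python3 -m crank '[[[0,0,0],[0,0,0]],[[0,0,0],[0,0,0]],[[0,0,0],[0,0,0]],[[0,0,0],[0,0,0]],[[0,0,0],[0,0,0]]]'
python3 plan.py 0.5975 0.0507 0.098 146
```

```text
clock: 3.55
tcp_pos: [0.5982, 0.0507, 0.099]
orientation: [-1.155, 2.92, -0.0]
contact_force: [0.6, 0.7, -0.4]
grip_width: 0.0456
gripper_force: 29.8
clock: 4.05
tcp_pos: [0.5977, 0.0507, 0.0984]
orientation: [-1.156, 2.921, 0.0]
contact_force: [-1.3, -0.1, -1.1]
grip_width: 0.0459
gripper_force: 29.8
clock 4.05 tcp [0.5977 0.0507 0.0984] az -136.8 tilt 0.01 shift cm [0.02 0.01 0.04] turn z 1.347 F [-1.3 -0.1 -1.1] w 0.0459 q7 2.21
```

```bash
python3 -m crank '[[[0,0,-0.05],[0,0,0.1]],[[0,0,0],[0,0,0.14]],[[0,0,0],[0,0,0.14]],[[0,0,0],[0,0,0.14]],[[0,0,0],[0,0,0.14]]]' 3.5 40
python3 -m crank '[[[0,0,0],[0,0,0.14]],[[0,0,0],[0,0,0.14]],[[0,0,0],[0,0,0.14]],[[0,0,0],[0,0,0.14]],[[0,0,0],[0,0,0.127]]]'
python3 -m crank '[[[0,0,0],[0,0,0]],[[0,0,0],[0,0,0]]]'
python3 plan.py 0.5975 0.0507 0.25 146
cat > c.py <<'E'
from h import *
for n in ["scene","side"]:
    p,d=optics.grab_frame(n); m=optics.camera_model(n); P=cloud(m,d); H=hsv(p); h,s,v=[H[...,i].astype(int) for i in range(3)]; Z=P[...,2]
    cv2.imwrite(f"pics/{n}_{monitor.get_obs()['clock']:.2f}.png",p[:,:,::-1])
    near=np.hypot(P[...,0]-.598,P[...,1]-.05)<.08
    for nm,M in [("red",(s>120)&((h<5)|(h>174))&(v>80)&(Z>0)&(Z<.4)),("brass",(h>9)&(h<25)&(s>120)&near&(Z>.06)&(Z<.1)),("steel",near&(s<60)&(Z>.09)&(Z<.118)),("white",(np.hypot(P[...,0]-.565,P[...,1]-.074)<.14)&(s<60)&(v>120)&(abs(Z-.056)<.008))]:
        Q=P[M]; print(n,nm,len(Q),(rect(Q),np.round(np.percentile(Q[:,2],[5,50,95]),3)) if len(Q)>9 else "")
E
python3 c.py
```

```text
clock: 4.55
tcp_pos: [0.5976, 0.0508, 0.0988]
orientation: [-0.138, 3.139, 0.0]
contact_force: [0.0, 0.9, -1.0]
grip_width: 0.0453
gripper_force: 45.5
clock: 5.05
tcp_pos: [0.5977, 0.0509, 0.0988]
orientation: [0.926, 3.002, 0.0]
contact_force: [-0.5, 0.0, -0.7]
grip_width: 0.0453
gripper_force: 45.5
clock: 5.25
tcp_pos: [0.5976, 0.0508, 0.0988]
orientation: [-0.913, -3.006, 0.0]
contact_force: [0.4, 0.3, -0.8]
grip_width: 0.0452
gripper_force: 45.6
clock 5.25 tcp [0.5976 0.0508 0.0988] az 146.2 tilt 0.01 shift cm [  0.    -0.02 -15.12] turn z 0.004 F [ 0.4  0.3 -0.8] w 0.0452 q7 1.09
scene red 364 ((array([0.5724, 0.3666]), array([0.075 , 0.6857]), -85.3), array([0.1  , 0.117, 0.127]))
scene brass 208 ((array([0.6046, 0.0624]), array([0.0316, 0.054 ]), -33.8), array([0.062, 0.077, 0.092]))
scene steel 29 ((array([0.6161, 0.0786]), array([0.0106, 0.0192]), -42.4), array([0.106, 0.112, 0.118]))
scene white 1019 ((array([0.5622, 0.0752]), array([0.0672, 0.1751]), -30.7), array([0.05 , 0.055, 0.058]))
side red 474 ((array([0.5875, 0.0035]), array([0.0463, 0.1637]), -85.4), array([0.101, 0.118, 0.128]))
side brass 281 ((array([0.5952, 0.0697]), array([0.0194, 0.0493]), 9.2), array([0.065, 0.079, 0.092]))
side steel 58 ((array([0.6257, 0.0576]), array([0.0147, 0.0625]), -56.6), array([0.098, 0.112, 0.118]))
side white 1093 ((array([0.5642, 0.0761]), array([0.0675, 0.1766]), -32.7), array([0.051, 0.056, 0.058]))
```

```bash
python3 -m crank '[[[0,0,-0.2],[0,0,0]],[[0,0,-0.2],[0,0,0]],[[0,0,0],[0,0,0]]]' | grep -E "tcp|contact|width"
```

```text
tcp_pos: [0.598, 0.0506, 0.1033]
contact_force: [-0.2, -0.5, -0.5]
grip_width: 0.0454
```

```bash
python3 -m crank '[[[0,0,-0.4],[0,0,0]],[[0,0,-0.5],[0,0,0]],[[0,0,-0.6],[0,0,0]],[[0,0,-0.8],[0,0,0]],[[0,0,-1],[0,0,0]]]' | grep -E "tcp|contact|width"
python3 -m crank '[[[0,0,-3],[0,0,0]],[[0,0,-4],[0,0,0]],[[0,0,-4],[0,0,0]],[[0,0,0],[0,0,0]]]'  | grep -E "tcp|contact|width"
python3 c.py
python3 plan.py 0.598 -0.322 0.25 172
```

```text
tcp_pos: [0.5976, 0.0507, 0.1365]
contact_force: [-0.5, -0.8, -1.1]
grip_width: 0.0455
tcp_pos: [0.6012, 0.0503, 0.2525]
contact_force: [1.3, -0.1, -1.6]
grip_width: 0.0452
scene red 504 ((array([0.56  , 0.2415]), array([0.2116, 0.9225]), 82.7), array([0.251, 0.27 , 0.281]))
scene brass 400 ((array([0.5986, 0.0524]), array([0.0545, 0.0547]), -0.2), array([0.063, 0.085, 0.093]))
scene steel 60 ((array([0.5918, 0.0526]), array([0.0171, 0.0314]), -0.7), array([0.094, 0.11 , 0.113]))
scene white 1032 ((array([0.5665, 0.072 ]), array([0.0666, 0.1743]), -35.8), array([0.05 , 0.055, 0.058]))
side red 539 ((array([0.5986, 0.0556]), array([0.0629, 0.0674]), -76.8), array([0.25 , 0.268, 0.279]))
side brass 433 ((array([0.598 , 0.0557]), array([0.0477, 0.0511]), 2.8), array([0.066, 0.084, 0.093]))
side steel 94 ((array([0.6065, 0.0425]), array([0.0336, 0.0394]), 1.3), array([0.092, 0.107, 0.114]))
side white 1070 ((array([0.5645, 0.0781]), array([0.0705, 0.1771]), -34.3), array([0.052, 0.056, 0.059]))
clock 6.65 tcp [0.5981 0.0507 0.2472] az 146.0 tilt 0.15 shift cm [-20.83 -30.91  -0.32] turn z -0.454 F [-0.2  0.2 -2.2] w 0.0454 q7 0.99
```

```bash
python3 -m crank '[[[-2.32,-3.43,0],[0,0,0]],[[-2.32,-3.43,0],[0,0,0]],[[-2.32,-3.43,0],[0,0,0]],[[-2.32,-3.43,0],[0,0,0]],[[-2.32,-3.43,-0.3],[0,0,0]]]' | grep -E "tcp|contact|width"
python3 -m crank '[[[-2.32,-3.43,0],[0,0,0]],[[-2.32,-3.43,0],[0,0,0]],[[-2.32,-3.43,0],[0,0,0]],[[-2.27,-3.47,0],[0,0,0]],[[0,0,0],[0,0,-0.15]]]' | grep -E "tcp|contact|width"
python3 -m crank '[[[0,0,0],[0,0,-0.15]],[[0,0,0],[0,0,-0.15]],[[0,0,0],[0,0,0]],[[0,0,0],[0,0,0]]]' | grep -E "tcp|contact|width"
cat > t.py <<'E'
from w import *
o,p,m,P,H=wrist(sys.argv[1]); h,s,v=[H[...,i].astype(int) for i in range(3)]; Z=P[...,2]
lo,hi=map(int,sys.argv[2:4]); M=blob((s>120)&(h>=lo)&(h<=hi)&(v>60)&(Z<.045)); print(rect(P[M]),np.nanpercentile(Z[M],[5,50,95]))
E
python3 t.py w2 7 16; python3 plan.py 0.598 -0.322 0.05 172
```

```text
tcp_pos: [0.5965, -0.1575, 0.2468]
contact_force: [1.7, 0.2, -0.7]
grip_width: 0.0452
tcp_pos: [0.5937, -0.3294, 0.2469]
contact_force: [-0.8, -0.8, -1.7]
grip_width: 0.0455
tcp_pos: [0.5969, -0.3217, 0.2475]
contact_force: [0.7, -0.3, -0.6]
grip_width: 0.0449
(array([ 0.6116, -0.3224]), array([0.1504, 0.1513]), -7.8) [0.00336481 0.00483565 0.0285874 ]
clock 8.10 tcp [ 0.5971 -0.3218  0.2478] az 171.6 tilt 0.10 shift cm [-0.12 -0.02 19.78] turn z -0.007 F [ 0.2 -0.8 -2.5] w 0.045 q7 2.04
```

View pics/w2.png

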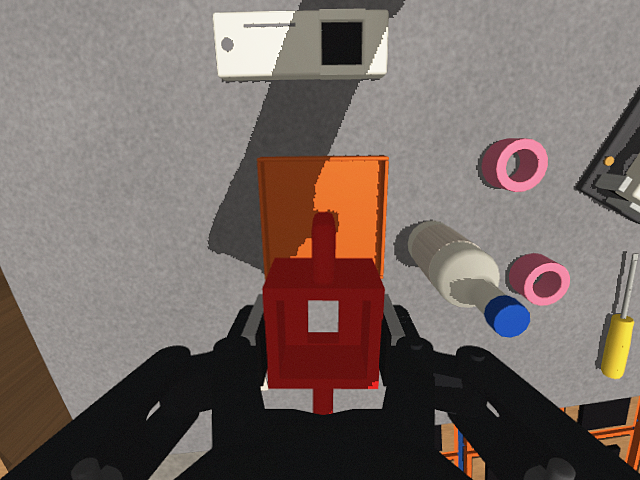

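The nut is held at (323,320), with the orange tray below it spanning columns 258–388. The bottle at (455,265) is clear of the right finger. I'll lower it.

```bash
python3 -m crank '[[[-0.5,0,4.5],[0,0,0]],[[0,0,4.5],[0,0,0]],[[0,0,4.5],[0,0,0]],[[0,0,4.5],[0,0,0]],[[0,0,3],[0,0,0]]]' | grep -E "tcp|contact|width"
python3 -m crank '[[[0,0,1.5],[0,0,0]],[[0,0,0.7],[0,0,0]],[[0,0,0.35],[0,0,0]],[[0,0,0],[0,0,0]],[[0,0,0],[0,0,0]]]' | grep -E "tcp|contact|width"
```

```text
tcp_pos: [0.6008, -0.3214, 0.035]
contact_force: [-0.5, -0.6, -0.7]
grip_width: 0.0451
tcp_pos: [0.6035, -0.3234, 0.0149]
contact_force: [0.7, 0.1, -1.9]
grip_width: 0.0452
```

```bash
python3 -m crank '[[[0,0,0.25],[0,0,0]],[[0,0,0.1],[0,0,0]],[[0,0,0],[0,0,0]]]' | grep -E "tcp|contact|width"
python3 -m crank '[[[0,0,0],[0,0,0]],[[0,0,0],[0,0,0]],[[0,0,0],[0,0,0]]]' 6.2 | grep -E "tcp|contact|width"
python3 -m crank '[[[0,0,-1.5],[0,0,0]],[[0,0,-3],[0,0,0]],[[0,0,-4.5],[0,0,0]],[[0,0,-4.5],[0,0,0]],[[0,0,-4.5],[0,0,0]]]' | grep -E "tcp|contact|width"
python3 -m crank '[[[0,0,-4.5],[0,0,0]],[[0,0,0],[0,0,0]]]' 8.5 | grep -E "tcp|contact|width"
python3 c.py | grep -E "red|brass|steel"; python3 plan.py 0.598 0.05 0.25 146
```

```text
tcp_pos: [0.6025, -0.3227, 0.0099]
contact_force: [-0.6, -1.0, -1.6]
grip_width: 0.0455
tcp_pos: [0.6027, -0.3229, 0.01]
contact_force: [0.9, 0.3, -0.2]
grip_width: 0.0618
tcp_pos: [0.6022, -0.323, 0.1928]
contact_force: [1.5, -0.6, 0.6]
grip_width: 0.0621
tcp_pos: [0.6054, -0.3255, 0.2439]
contact_force: [0.1, -0.2, 1.1]
grip_width: 0.0847
scene red 145 ((array([0.5885, 0.1855]), array([0.1283, 1.0614]), -86.3), array([0.013, 0.031, 0.041]))
scene brass 398 ((array([0.5983, 0.0518]), array([0.0531, 0.0554]), 76.8), array([0.063, 0.084, 0.093]))
scene steel 59 ((array([0.5923, 0.0433]), array([0.0235, 0.0325]), 59.8), array([0.095, 0.109, 0.113]))
side red 431 ((array([ 0.6012, -0.3448]), array([0.0847, 0.1053]), -86.1), array([0.011, 0.028, 0.039]))
side brass 452 ((array([0.5973, 0.0553]), array([0.049 , 0.0498]), 0.3), array([0.065, 0.085, 0.094]))
side steel 79 ((array([0.5986, 0.0508]), array([0.0104, 0.026 ]), -35.1), array([0.093, 0.11 , 0.114]))
clock 10.50 tcp [ 0.603  -0.3233  0.2373] az 171.8 tilt 0.21 shift cm [ 5.83 36.87 -1.31] turn z 0.450 F [-0.2  0.1  0. ] w 0.085 q7 2.04
```

```bash
python3 -m crank '[[[0.73,4.61,-0.3],[0,0,0]],[[0.73,4.61,0],[0,0,0]],[[0.73,4.61,0],[0,0,0]],[[0.73,4.61,0],[0,0,0]],[[0.73,4.61,0],[0,0,0]]]' 8.5 | grep -E "tcp|contact|width"
python3 -m crank '[[[0.73,4.61,0],[0,0,0]],[[0.73,4.61,0],[0,0,0]],[[0.73,4.61,0],[0,0,0]],[[0,0,0],[0,0,0.15]],[[0,0,0],[0,0,0.15]]]' | grep -E "tcp|contact|width"
python3 -m crank '[[[0,0,0],[0,0,0.15]],[[0,0,0],[0,0,0]],[[0,0,0],[0,0,0]]]' | grep -E "tcp|contact|width"
cat > d.py <<'E'
from w import *
o,p,m,P,H=wrist(sys.argv[1]); h,s,v=[H[...,i].astype(int) for i in range(3)]; Z=P[...,2]
N=np.hypot(P[...,0]-.598,P[...,1]-.05)<.06
B=N&(h>9)&(h<28)&(s>90)&(Z>.086)&(Z<.098); print("collar top",B.sum(),cv2.minEnclosingCircle(np.float32(P[B][:,:2])),np.nanmedian(Z[B]))
T=N&(s<60)&(Z>.106)&(Z<.12); print("T",T.sum(),rect(P[T]))
W=(np.hypot(P[...,0]-.565,P[...,1]-.074)<.14)&(s<60)&(v>110)&(abs(Z-.056)<.006); print("housing",rect(P[W]))
E
python3 d.py w3; python3 plan.py 0.5975 0.0512 0.062 146
```

```text
tcp_pos: [0.5979, -0.0874, 0.2365]
contact_force: [0.2, -0.3, -0.2]
grip_width: 0.0848
tcp_pos: [0.5961, 0.053, 0.2363]
contact_force: [-0.1, -1.4, -1.1]
grip_width: 0.0848
tcp_pos: [0.5967, 0.0506, 0.2369]
contact_force: [-0.1, -0.0, 0.3]
grip_width: 0.0852
collar top 1870 ((0.5965445637702942, 0.050163861364126205), 0.027943069115281105) 0.09241638334536093
T 302 (array([0.5961, 0.0502]), array([0.0075, 0.0264]), -33.6)
housing (array([0.5633, 0.0724]), array([0.0579, 0.1684]), -33.8)
clock 11.85 tcp [0.5969 0.0505 0.2372] az 146.2 tilt 0.08 shift cm [-0.03  0.11 17.52] turn z 0.004 F [ 0.4 -0.6  0.1] w 0.0851 q7 0.99
```

```bash
python3 -m crank '[[[0,0,4.5],[0,0,0]],[[0,0,4],[0,0,0]],[[0,0,4],[0,0,0]],[[0,0,2.5],[0,0,0]],[[0,0,1.2],[0,0,0]]]' | grep -E "tcp|contact|width"
python3 -m crank '[[[0,0,1],[0,0,0]],[[0,0,0.2],[0,0,0]],[[0,0,0],[0,0,0]],[[0,0,0],[0,0,0]]]' | grep -E "tcp|contact|width"
python3 -m crank '[[[0,0,0],[0,0,0]],[[0,0,0],[0,0,0]],[[0,0,0],[0,0,0]],[[0,0,0],[0,0,0]],[[0,0,0],[0,0,0]]]' 4.5 40
```

```text
tcp_pos: [0.5955, 0.0503, 0.0731]
contact_force: [0.2, 0.1, 0.9]
grip_width: 0.0852
tcp_pos: [0.5983, 0.0506, 0.065]
contact_force: [0.4, 0.2, 0.5]
grip_width: 0.0851
clock: 13.25
tcp_pos: [0.5978, 0.0506, 0.0648]
orientation: [0.918, 3.004, 0.001]
contact_force: [-1.9, 0.9, 5.5]
grip_width: 0.0543
gripper_force: 41.6
```

```bash
python3 -m crank '[[[0,0,-0.3],[0,0,0]],[[0,0,-0.5],[0,0,0]],[[0,0,-0.7],[0,0,0]],[[0,0,-1],[0,0,0]],[[0,0,0],[0,0,0]]]' 4.5 50
python3 c.py
```

```text
clock: 13.75
tcp_pos: [0.5985, 0.0506, 0.0905]
orientation: [0.918, 3.002, 0.002]
contact_force: [0.7, 0.3, -0.9]
grip_width: 0.0537
gripper_force: 52.8
scene red 131 ((array([ 0.6376, -0.281 ]), array([0.0723, 0.165 ]), 45.0), array([0.016, 0.03 , 0.04 ]))
scene brass 67 ((array([0.6081, 0.0681]), array([0.0187, 0.0516]), -28.0), array([0.083, 0.09 , 0.099]))
scene steel 48 ((array([0.6002, 0.0699]), array([0.0188, 0.0596]), 32.6), array([0.1  , 0.108, 0.117]))
scene white 1087 ((array([0.5645, 0.0787]), array([0.0754, 0.1751]), -31.2), array([0.051, 0.055, 0.058]))
side red 75 ((array([ 0.5616, -0.1459]), array([0.0297, 0.3994]), -85.7), array([0.018, 0.034, 0.197]))
side brass 91 ((array([0.5887, 0.0708]), array([0.0109, 0.0382]), 27.5), array([0.087, 0.093, 0.099]))
side steel 138 ((array([0.6013, 0.053 ]), array([0.0243, 0.0797]), 57.1), array([0.097, 0.11 , 0.117]))
side white 1095 ((array([0.5621, 0.0745]), array([0.0636, 0.1785]), -34.9), array([0.051, 0.057, 0.059]))
```

```bash
python3 -m crank '[[[0,0,-3],[0,0,0]],[[0,0,-4],[0,0,0]],[[0,0,-4],[0,0,0]],[[0,0,-4],[0,0,0]],[[0,0,0],[0,0,0]]]' | grep -E "tcp|contact|width"
python3 plan.py 0.605 0.331 0.235 172
```

```text
tcp_pos: [0.6006, 0.0504, 0.2444]
contact_force: [0.1, -0.3, -1.6]
grip_width: 0.054
clock 14.35 tcp [0.6006 0.0504 0.2444] az 146.0 tilt 0.56 shift cm [15.34 23.5   1.  ] turn z -0.454 F [ 0.1 -0.3 -1.6] w 0.054 q7 0.99
```

```bash
python3 -m crank '[[[2.56,3.92,0],[0,0,0]],[[2.56,3.92,0],[0,0,0]],[[2.56,3.92,0],[0,0,0]],[[2.56,3.92,0],[0,0,0]],[[2.56,3.92,0],[0,0,0]]]' | grep -E "tcp|contact|width"
python3 -m crank '[[[2.56,3.92,0],[0,0,0]],[[0,0,0],[0,0,-0.15]],[[0,0,0],[0,0,-0.15]],[[0,0,0],[0,0,-0.15]],[[0,0,0],[0,0,0]]]' | grep -E "tcp|contact|width"
python3 t.py w4 100 120; python3 plan.py 0.605 0.331 0.016 172
```

```text
tcp_pos: [0.6, 0.2863, 0.2374]
contact_force: [1.4, -0.4, -2.0]
grip_width: 0.0543
tcp_pos: [0.6009, 0.3311, 0.2373]
contact_force: [0.1, 0.6, -1.3]
grip_width: 0.0541
(array([0.6035, 0.3308]), array([0.1392, 0.1506]), 81.9) [0.00342152 0.00482086 0.02848613]
clock 15.40 tcp [0.6011 0.3311 0.2375] az 171.6 tilt 0.11 shift cm [-0.42  0.07 22.15] turn z -0.007 F [-0.1  0.8 -1.2] w 0.0546 q7 0.98
```

View pics/w4.png

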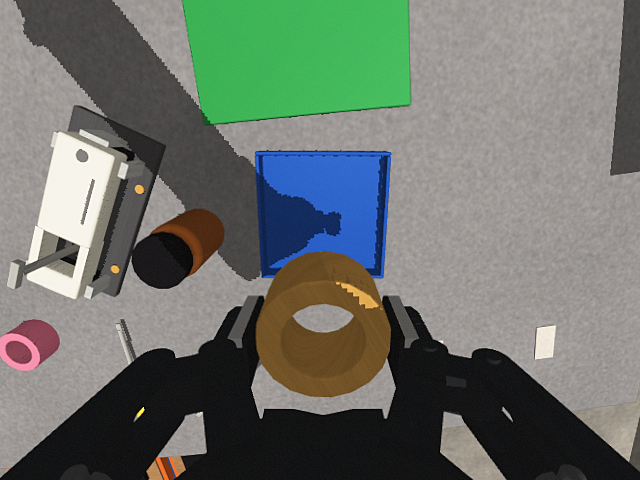

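The collar is held squarely at (322,325), and the blue tray spans columns 258–388 below it. The jar at (180,250) is clear and the housing is still seated. I'll lower it.

```bash
python3 -m crank '[[[-0.3,0,4.5],[0,0,0]],[[0,0,4.5],[0,0,0]],[[0,0,4.5],[0,0,0]],[[0,0,4.5],[0,0,0]],[[0,0,2.5],[0,0,0]]]' | grep -E "tcp|contact|width"
python3 -m crank '[[[0,0,1],[0,0,0]],[[0,0,0.4],[0,0,0]],[[0,0,0.3],[0,0,0]],[[0,0,0],[0,0,0]]]' | grep -E "tcp|contact|width"
python3 -m crank '[[[0,0,0.1],[0,0,0]],[[0,0,0],[0,0,0]],[[0,0,0],[0,0,0]]]' | grep -E "tcp|contact|width"
```

```text
tcp_pos: [0.6018, 0.3297, 0.029]
contact_force: [-0.2, -0.5, -1.5]
grip_width: 0.054
tcp_pos: [0.6054, 0.3315, 0.0182]
contact_force: [0.4, 0.2, -1.8]
grip_width: 0.0545
tcp_pos: [0.6048, 0.3312, 0.0165]
contact_force: [0.4, -0.1, -1.5]
grip_width: 0.0543
```

```bash
python3 -m crank '[[[0,0,0.2],[0,0,0]],[[0,0,0.15],[0,0,0]],[[0,0,0],[0,0,0]]]' | grep -E "tcp|contact|width"
python3 -m crank '[[[0,0,0],[0,0,0]],[[0,0,0],[0,0,0]],[[0,0,0],[0,0,0]]]' 7.2 | grep -E "tcp|contact|width"
python3 -m crank '[[[0,0,-1.5],[0,0,0]],[[0,0,-3],[0,0,0]],[[0,0,-4.5],[0,0,0]],[[0,0,-4.5],[0,0,0]],[[0,0,-4.5],[0,0,0]]]' | grep -E "tcp|contact|width"
python3 -m crank '[[[0,0,-4.5],[0,0,0]],[[0,0,0],[0,0,0]],[[0,0,0],[0,0,0]]]' 8.5 | grep -E "tcp|contact|width"
python3 - <<'E'
from w import *
o,p,m,P,H=wrist("w5"); h,s,v=[H[...,i].astype(int) for i in range(3)]; Z=P[...,2]
B=(h>9)&(h<28)&(s>90)&(Z>.033)&(Z<.045)&(np.hypot(P[...,0]-.6,P[...,1]-.33)<.07); print("collar",B.sum(),cv2.minEnclosingCircle(np.float32(P[B][:,:2])) if B.any() else 0,np.nanmedian(Z[B]))
E
python3 plan.py 0.545 0.0845 0.235 146.2
```

```text
tcp_pos: [0.6046, 0.3311, 0.013]
contact_force: [-1.4, -1.3, 4.3]
grip_width: 0.0542
tcp_pos: [0.6045, 0.331, 0.0122]
contact_force: [-0.2, 0.6, -0.5]
grip_width: 0.0721
tcp_pos: [0.6045, 0.3308, 0.1952]
contact_force: [0.6, 1.2, -0.1]
grip_width: 0.0723
tcp_pos: [0.6052, 0.3312, 0.2398]
contact_force: [-0.3, 0.6, -0.9]
grip_width: 0.0846
collar 1390 ((0.6040478348731995, 0.3319096565246582), 0.0278491098433733) 0.04039621702589
clock 18.05 tcp [0.6042 0.3309 0.2378] az 171.8 tilt 0.03 shift cm [  2.34 -25.23   0.27] turn z 0.447 F [-0.2  0.7 -1.2] w 0.0853 q7 0.99
```

```bash
python3 -m crank '[[[0.5,-4.2,0],[0,0,0]],[[0.45,-4.2,0],[0,0,0]],[[0.45,-4.2,0],[0,0,0]],[[0.45,-4.2,0],[0,0,0]],[[0.45,-4.2,0],[0,0,0]]]' 8.5 | grep -E "tcp|contact|width"
python3 -m crank '[[[0.35,-4.2,0],[0,0,0.0]],[[0,0,0],[0,0,0.15]],[[0,0,0],[0,0,0.15]],[[0,0,0],[0,0,0.147]],[[0,0,0],[0,0,0]]]' | grep -E "tcp|contact|width"
python3 d.py w6; python3 plan.py 0.5417 0.0869 0.027 146.2
```

```text
tcp_pos: [0.5499, 0.1246, 0.2357]
contact_force: [0.3, -0.7, 0.2]
grip_width: 0.0849
tcp_pos: [0.5412, 0.0852, 0.2359]
contact_force: [-0.7, 0.4, 0.8]
grip_width: 0.0848
collar top 0 ((0.0, 0.0), 0.0) nan
T 261 (array([0.5961, 0.0499]), array([0.0072, 0.0271]), -33.7)
housing (array([0.5634, 0.0723]), array([0.058 , 0.1678]), -33.8)
clock 19.10 tcp [0.5414 0.0853 0.2361] az 146.4 tilt 0.15 shift cm [ 0.03  0.2  20.91] turn z 0.003 F [ 0.5  0.1 -0.2] w 0.0848 q7 0.87
  return np.nanmean(a, axis, out=out, keepdims=keepdims)
```

```bash
python3 -m crank '[[[0,0.2,4.5],[0,0,0]],[[0,0,4.5],[0,0,0]],[[0,0,4.5],[0,0,0]],[[0,0,3],[0,0,0]],[[0,0,2],[0,0,0]]]' | grep -E "tcp|contact|width"
python3 -m crank '[[[0,0,1.4],[0,0,0]],[[0,0,0.8],[0,0,0]],[[0,0,0],[0,0,0]],[[0,0,0],[0,0,0]]]' | grep -E "tcp|contact|width"
python3 plan.py 0.5417 0.0869 0.027 146.2
```

```text
tcp_pos: [0.5412, 0.0867, 0.0491]
contact_force: [-0.1, 0.6, -0.1]
grip_width: 0.0846
tcp_pos: [0.544, 0.0871, 0.031]
contact_force: [0.2, -0.7, -0.2]
grip_width: 0.0852
clock 20.00 tcp [0.544  0.0871 0.031 ] az 146.2 tilt 0.07 shift cm [ 0.18 -0.15  0.4 ] turn z 0.000 F [ 0.2 -0.7 -0.2] w 0.0852 q7 1.04
```

```bash
python3 -m crank '[[[0,0,0.3],[0,0,0]],[[0,0,0],[0,0,0]],[[0,0,0],[0,0,0]],[[0,0,0],[0,0,0]],[[0,0,0],[0,0,0]]]' 4.5 60 | grep -E "tcp|contact|width"
python3 -m crank '[[[0,0,0],[0,0,0]],[[0,0,0],[0,0,0]],[[0,0,0],[0,0,0]]]'
python3 -m crank '[[[0,0,-0.3],[0,0,0]],[[0,0,-0.4],[0,0,0]],[[0,0,-0.5],[0,0,0]],[[0,0,-0.6],[0,0,0]],[[0,0,0],[0,0,0]]]' | grep -E "tcp|contact|width"
python3 plan.py 0.5417 0.0869 0.13 146.2
```

```text
tcp_pos: [0.5437, 0.0871, 0.0281]
contact_force: [-0.6, -0.2, 6.0]
grip_width: 0.0568
clock: 20.8
tcp_pos: [0.5437, 0.0871, 0.0281]
orientation: [0.913, 3.005, 0.001]
contact_force: [-2.4, -1.3, 6.9]
grip_width: 0.0568
gripper_force: 65.0
tcp_pos: [0.544, 0.0871, 0.0462]
contact_force: [-0.2, -0.1, -3.1]
grip_width: 0.057
clock 21.30 tcp [0.544  0.0871 0.0462] az 146.2 tilt 0.09 shift cm [ 0.17 -0.14 -8.38] turn z -0.000 F [-0.2 -0.1 -3.1] w 0.057 q7 1.02
```

Lifted cleanly: −3.1 N is the housing's weight, with no sign of snagging. I'll keep going straight up, past the T-head.

```bash
python3 -m crank '[[[0,0,-1],[0,0,0]],[[0,0,-1.5],[0,0,0]],[[0,0,-1.5],[0,0,0]],[[0,0,-1.5],[0,0,0]],[[0,0,-1.5],[0,0,0]]]' | grep -E "tcp|contact|width"
python3 -m crank '[[[0,0,-1.5],[0,0,0]],[[0,0,-2],[0,0,0]],[[0,0,-2],[0,0,0]],[[0,0,-2],[0,0,0]],[[0,0,0],[0,0,0]]]' | grep -E "tcp|contact|width"
python3 c.py | grep -E "steel|white"
python3 plan.py 0.433 0.358 0.17 87
```

```text
tcp_pos: [0.5436, 0.0871, 0.1171]
contact_force: [0.8, -0.7, -3.4]
grip_width: 0.0571
tcp_pos: [0.5452, 0.0872, 0.1936]
contact_force: [0.7, -0.2, -2.1]
grip_width: 0.0573
scene steel 67 ((array([0.5974, 0.0504]), array([0.0115, 0.0261]), -36.2), array([0.095, 0.109, 0.114]))
scene white 2 
side steel 85 ((array([0.5987, 0.0509]), array([0.0102, 0.0284]), -27.4), array([0.092, 0.11 , 0.114]))
side white 9 
clock 22.40 tcp [0.5433 0.0871 0.1906] az 146.2 tilt 0.05 shift cm [24.24 16.36  2.07] turn z 1.033 F [-0.1  0.5 -4.2] w 0.0567 q7 0.91
```

```bash
python3 -m crank '[[[2.4,1.6,0],[0,0,0]],[[3.6,2.45,0],[0,0,0]],[[3.6,2.45,0],[0,0,0]],[[3.6,2.45,0],[0,0,0]],[[3.6,2.45,0],[0,0,0]]]' | grep -E "tcp|contact|width"
python3 -m crank '[[[3.6,2.4,0],[0,0,0]],[[2.4,1.6,0],[0,0,0]],[[1.4,0.95,0],[0,0,0]],[[0,0,0],[0,0,0.1]],[[0,0,0],[0,0,0.14]]]' | grep -E "tcp|contact|width"
python3 -m crank '[[[0,0,0],[0,0,0.14]],[[0,0,0],[0,0,0.14]],[[0,0,0],[0,0,0.14]],[[0,0,0],[0,0,0.14]],[[0,0,0],[0,0,0.14]]]' | grep -E "tcp|contact|width"
python3 -m crank '[[[0,0,0],[0,0,0.09]],[[0,0,0],[0,0,0]],[[0,0,0],[0,0,0]]]' | grep -E "tcp|contact|width"
python3 - <<'E'
from w import *
o,p,m,P,H=wrist("w7"); h,s,v=[H[...,i].astype(int) for i in range(3)]; Z=P[...,2]
G=blob((s>100)&(h>50)&(h<80)&(abs(Z-.008)<.012)); print("pad",rect(P[G]))
W=(s<60)&(v>90)&(Z>.13)&(np.hypot(P[...,0]-.433,P[...,1]-.34)<.15); print("housing",rect(P[W]),np.nanpercentile(Z[W],[2,10,50,90,98]))
E
python3 plan.py 0.433 0.3566 0.04 87; python3 c.py >/dev/null; ls pics
```

```text
tcp_pos: [0.4656, 0.2762, 0.1891]
contact_force: [1.3, 0.2, -2.5]
grip_width: 0.0571
tcp_pos: [0.4331, 0.3568, 0.1893]
contact_force: [1.4, -1.0, -3.0]
grip_width: 0.0568
tcp_pos: [0.4336, 0.356, 0.1896]
contact_force: [-0.7, 0.2, -3.1]
grip_width: 0.0572
tcp_pos: [0.4334, 0.3567, 0.1898]
contact_force: [0.7, -0.6, -2.9]
grip_width: 0.0571
pad (array([0.4351, 0.4162]), array([0.051 , 0.1311]), -2.8)
housing (array([0.433 , 0.3663]), array([0.1035, 0.1131]), 49.9) [0.21039439 0.21736026 0.21830406 0.21907116 0.21954714]
clock 24.25 tcp [0.4335 0.3569 0.1899] az 87.2 tilt 0.05 shift cm [-0.02 -0.04 14.99] turn z 0.004 F [ 0.2 -0.4 -2.6] w 0.0566 q7 -0.58
crop1.png
crop2.png
scene0.png
scene_10.45.png
scene_13.80.png
scene_22.35.png
scene_24.30.png
scene_5.30.png
scene_6.60.png
side0.png
side_10.50.png
side_13.85.png
side_22.40.png
side_24.35.png
side_5.35.png
side_6.65.png
w1.png
w2.png
w3.png
w4.png
w5.png
w6.png
w7.png
```

View pics/w7.png

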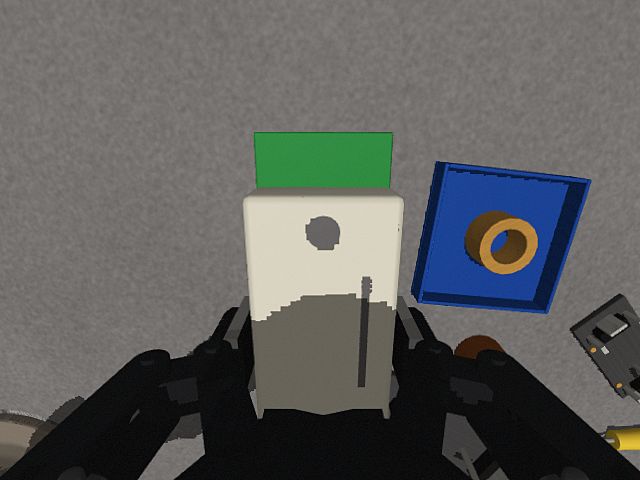

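The housing is held flat and lengthwise over the pad (pad edge at row 132, housing end at row 190), and the collar rests in the blue tray at (505,245). I'll lower it gently.

```bash
python3 -m crank '[[[0,0,4],[0,0,0]],[[0,0,4],[0,0,0]],[[0,0,3.5],[0,0,0]],[[0,0,2.5],[0,0,0]],[[0,0,1.5],[0,0,0]]]' | grep -E "tcp|contact|width"
python3 -m crank '[[[0,0,1],[0,0,0]],[[0,0,0.5],[0,0,0]],[[0,0,0.2],[0,0,0]],[[0,0,0],[0,0,0]],[[0,0,0],[0,0,0]]]' | grep -E "tcp|contact|width"
```

```text
tcp_pos: [0.4325, 0.3568, 0.0332]
contact_force: [0.3, 0.5, -3.1]
grip_width: 0.0568
tcp_pos: [0.4339, 0.3581, 0.0192]
contact_force: [0.4, 0.2, -2.6]
grip_width: 0.0569
```

```bash
python3 -m crank '[[[0,0,0.3],[0,0,0]],[[0,0,0.3],[0,0,0]],[[0,0,0.2],[0,0,0]],[[0,0,0],[0,0,0]],[[0,0,0],[0,0,0]]]' | grep -E "tcp|contact|width"
python3 -m crank '[[[0,0,0.1],[0,0,0]],[[0,0,0.1],[0,0,0]],[[0,0,0],[0,0,0]],[[0,0,0],[0,0,0]]]' | grep -E "tcp|contact|width"
```

```text
tcp_pos: [0.4333, 0.3575, 0.0102]
contact_force: [-0.0, 0.2, -1.9]
grip_width: 0.057
tcp_pos: [0.4333, 0.3576, 0.0083]
contact_force: [-0.3, -0.7, -3.1]
grip_width: 0.0564
```

```bash
python3 -m crank '[[[0,0,0.1],[0,0,0]],[[0,0,0],[0,0,0]],[[0,0,0.1],[0,0,0]],[[0,0,0],[0,0,0]],[[0,0,0],[0,0,0]]]' | grep -E "tcp|contact|width"
```

```text
tcp_pos: [0.4333, 0.3576, 0.0063]
contact_force: [0.1, -0.0, -2.4]
grip_width: 0.0572
```

```bash
python3 -m crank '[[[0,0,0.08],[0,0,0]],[[0,0,0],[0,0,0]],[[0,0,0],[0,0,0]]]' | grep -E "tcp|contact|width"
python3 -m crank '[[[0,0,0.08],[0,0,0]],[[0,0,0],[0,0,0]],[[0,0,0],[0,0,0]]]' | grep -E "tcp|contact|width"
```

```text
tcp_pos: [0.4334, 0.3576, 0.0061]
contact_force: [-2.9, -1.4, 5.7]
grip_width: 0.0567
tcp_pos: [0.4334, 0.3576, 0.006]
contact_force: [-5.4, -3.1, 14.9]
grip_width: 0.057
```

```bash
python3 -m crank '[[[0,0,-0.1],[0,0,0]],[[0,0,0],[0,0,0]]]' | grep -E "tcp|contact|width"
python3 -m crank '[[[0,0,0],[0,0,0]],[[0,0,0],[0,0,0]],[[0,0,0],[0,0,0]],[[0,0,0],[0,0,0]]]' 8 | grep -E "tcp|contact|width"
python3 -m crank '[[[0,0,-1],[0,0,0]],[[0,0,-2],[0,0,0]],[[0,0,-4],[0,0,0]],[[0,0,-4.5],[0,0,0]],[[0,0,-4.5],[0,0,0]]]' | grep -E "tcp|contact|width"
python3 -m crank '[[[0,0,-4.5],[0,0,0]],[[0,0,0],[0,0,0]],[[0,0,0],[0,0,0]],[[0,0,0],[0,0,0]]]' | grep -E "tcp|contact|width"
python3 - <<'E'
from w import *
o,p,m,P,H=wrist("w8"); h,s,v=[H[...,i].astype(int) for i in range(3)]; Z=P[...,2]
W=(s<60)&(v>90)&(abs(Z-.034)<.008)&(np.hypot(P[...,0]-.433,P[...,1]-.34)<.15); print("housing",rect(P[W]),np.nanpercentile(Z[W],[2,50,98]))
G=(s>100)&(h>50)&(h<80)&(abs(Z-.008)<.008); print("pad",rect(P[G]))
p,d=optics.grab_frame("side"); cv2.imwrite("pics/end.png",p[:,:,::-1])
m=optics.camera_model("side"); P=cloud(m,d); Z=P[...,2]; H=hsv(p); h,s,v=[H[...,i].astype(int) for i in range(3)]
M=blob((s>120)&((h<5)|(h>174))&(v>60)&(abs(Z-.025)<.025)&(np.hypot(P[...,0]-.6,P[...,1]+.32)<.09)); print("nut",rect(P[M]),np.nanpercentile(Z[M],[5,95]))
E
```

```text
tcp_pos: [0.4335, 0.3577, 0.0061]
contact_force: [-2.2, -1.7, 4.8]
grip_width: 0.0572
tcp_pos: [0.4334, 0.3576, 0.0056]
contact_force: [0.7, -0.3, 0.2]
grip_width: 0.0803
tcp_pos: [0.4332, 0.3571, 0.1677]
contact_force: [0.7, 1.9, 0.2]
grip_width: 0.0798
tcp_pos: [0.4325, 0.3571, 0.2099]
contact_force: [-0.6, -0.0, 1.0]
grip_width: 0.08
housing (array([0.4315, 0.3329]), array([0.0578, 0.1684]), 87.0) [0.03217475 0.03456618 0.03607709]
pad (array([0.5362, 0.2332]), array([0.2521, 0.5252]), -42.8)
nut (array([ 0.6008, -0.3193]), array([0.066 , 0.0685]), 34.0) [0.01184569 0.03943833]
```

View pics/end.png

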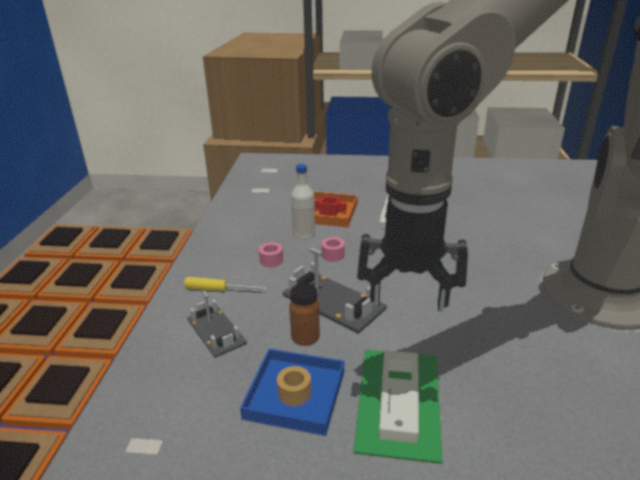

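The end view shows the nut in the orange tray (330,205), the collar in the blue tray (294,385) and the housing centred window-up on the pad (400,395). The gripper is clear and the bystander objects have not moved. I'm handing it in.

```bash
python3 -c "
from bench import r
print(r.hand_in())"
```

```text
the job is handed in; nothing more can be done
None
```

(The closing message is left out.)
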